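Press the washed biscuit boards flat and hang up their bin

TASK

Put the washed wooden biscuit boards in the screw press to dry flat: first unwind the handwheel until the plate is fully up, then draw the tray right out and lay every board from the bin flat in it, side by side. Push the tray fully home and wind the plate down until it bears firmly on the boards; finally hang the emptied bin by its lip over the rail of the white rack. Leave the other things on the bench where they are, and never move the tray while the plate is down.

Things in the scene. Friction and masses are not known exactly. Their poses are not given: they have to be found in the camera images.
- stem (a joint): height of the screw press's stem and pressing plate, m: 0 = lowest, 0.052 = top stop. The plate's underside is 4 mm above the tray floor at 0, so it meets 24 mm boards at 0.020. It stays where it is left.
- wheel (a joint): angle of the press's handwheel, rad; it grows counterclockwise seen from above, and the stem, plate and wheel all rise 3.8 mm per radian (24 mm per turn). Turning takes about 0.25 N m (4 to 6 N at the knob); the screw locks itself; several turns are possible.
- wheel_hub (a point): centre of the handwheel in the plane of its rim, on the vertical screw axis (it rises with the stem; 165 mm above the table at stem 0). Four-spoke dark steel wheel, rim circle radius 55 mm, rim 12 mm thick; hub top 8 mm above this point
- wheel_knob (a point): middle of the upright black spinner knob on the wheel's rim, 55 mm from the axis and 30 mm above the rim plane. The knob is a cylinder 22 mm across, from 6 to 54 mm above the rim plane, free to spin on its own axis, so it can be carried round in circles without turning the hand
- plate: the press's aluminium pressing plate, 178 x 84 x 12 mm, on the lower end of the stem; origin at the centre of its underside; its axes are the press's
- press: grey bench screw press, fixed to the table, origin at table level under the screw axis. Base 270 (x) x 150 (y) x 20 mm high, with a bed 200 wide and 18 high running out 245 mm from the axis to its -y; 22 mm columns at x = +-118 mm carry a crosshead 270 x 55 mm whose top is 135 mm above the table (column nuts and bush reach 147 mm)
- tray (a joint): how far the press's sliding tray is drawn out, m, along the press's -y: 0 = fully home under the plate, 0.185 = fully out (stop). Sliding friction 2 N
- tray_floor (a point): centre of the tray's floor surface, 26 mm above the table; axes as the press. Aluminium tray, inside 190 (x) x 90 (y) mm, with a rim only 6 mm high. Three boards fit side by side along its x (for example at -60, 0, +60 mm) with their 60 mm length along its y
- tray_grip (a point): in the tray's black upright grip block, 120 mm to the -y of the tray's centre. Block 16 (x) x 26 (y) mm, its top 72 mm and this point 57 mm above the table
- bin: light grey plastic bin, 138 (x) x 242 (y) mm, walls 52 mm high and 4 thick, floor 4; origin under its centre. Three dividers make four pockets side by side, 130 (x) x 54 (y) mm, centred at y = -90, -32, 32, 90 mm; side dividers 30 mm high, the middle one 10 mm thick with a raised grip. A hooked lip 130 mm wide runs along its +x side. About 0.35 kg empty
- bin_grip (a point): in the raised grip on the bin's middle divider, 58 mm above the bin's underside; the grip is a plate 10 mm thick (y), 70 mm long (x), its top 70 mm above the underside
- bin_lip (a point): underside of the lip's top strip, midway in its gap, 74 mm to the bin's +x and 48 mm above its underside. The gap between the bin's back wall and the downturned lip is about 12 mm (rail goes in here); the lip's edge hangs down to 34 mm above the bin's underside, 88 mm from its centre
- rack_rail (a point): middle of the top edge of the hanging rail of a low white louvred rack fixed to the table, 130 mm up; y runs along the rail, the front faces -x. Rail 4 mm thick, 24 tall, 300 long; a strip below it backs a hung bin; posts behind at y = +-143 mm. A hung bin has its x along this x, its lip over the rail, its underside 82 mm up, leaning forward up to 10 degrees
- board1: carved wooden biscuit board, 60 (x) x 46 (y) x 24 mm, 50 g, origin at the centre of its underside, dark carving on top; all boards alike in size. Two or three of the four are there, the others absent
- board2: carved wooden biscuit board, 60 (x) x 46 (y) x 24 mm, 50 g, origin at the centre of its underside, dark carving on top; all boards alike in size. Two or three of the four are there, the others absent
- board3: carved wooden biscuit board, 60 (x) x 46 (y) x 24 mm, 50 g, origin at the centre of its underside, dark carving on top; all boards alike in size. Two or three of the four are there, the others absent
- board4: carved wooden biscuit board, 60 (x) x 46 (y) x 24 mm, 50 g, origin at the centre of its underside, dark carving on top; all boards alike in size. Two or three of the four are there, the others absent
- mug1: bystander: white mug, 80 mm across, 100 mm tall; leave it alone
- cutter: bystander: steel ring cutter, 60 mm across, 28 mm tall; leave it alone
- stick1: bystander: yellow and white modelling stick, 130 mm long, 10 mm thick; leave it alone
- stick2: bystander: yellow and white modelling stick, 130 mm long, 10 mm thick; leave it alone
- jar: bystander: jar, 70 mm across, 90 mm tall; leave it alone
- canister: bystander: steel canister, 80 mm across, 120 mm tall; leave it alone
Things that resemble listed ones, but are neither listed nor needed, are in the scene too. Leave any yellow look-alike of the board3 alone.

How it is judged:
By the outcome, as a careful person would: the job done as asked, in the order asked, and still so for the second after the job is handed in, with the robot touching nothing.
Of board1, board2, board3, board4 only 2 to 3 are there at a start; the rules pass over those that are not, and their reading is None.
At some moment in a run one of bin may be knocked a few centimetres aside while the robot is not near it.
Once in a run the grip may slacken for a moment while it holds something.
It also fails if it takes over 210 s, if anything falls off the work surface, if the arm or the gripper's body presses on something with over 40 N, if the wrist force passes 120 N, or if a joint passes its speed limit or range.

ROBOT

A 7-joint arm with a two-finger parallel gripper is mounted at the origin on the work surface. World frame = base frame: x ahead of the robot, y to its left, z up, the work surface at z = 0. Lengths are in m, angles in rad, forces in N, time in s.
With the tool pointing down it reaches from about 0.425 to 0.95 m from the base axis. Payload 4.7 kg.
Tool frame: the origin (TCP) lies midway between the tips of the shut fingers; the grasp point (between the pads) lies 19 mm behind it; z points along the fingers, y is the line along which they close (so a half turn about z gives the same grasp; the last joint's range is limited). The gripper opens to 87 mm and grips with 3 to 60 N. Pads are 19 mm wide; open, the fingers measure 117 mm over their backs; the gripper's body (75 mm by 190 mm) begins 51 mm behind the grasp point.
Start: joints at [-1.151, 0.469, -0.049, 1.532, 0.024, 1.141, -0.082], TCP at [0.293, 0.608, 0.223] pointing down, gripper open.
Joint ranges: [-2.59, 2.59], [-0.33, 1.99], [-1.39, 1.29], [0.1, 2.45], [-1.04, 4.18], [0.21, 1.99], [-2.66, 2.66]. Speed limits (rad/s): [2.57, 2.57, 3.14, 3.14, 3.14, 3.14, 3.14].

INTERFACE

Orientations are given as a unit quaternion [x, y, z, w].
In Python, from workcell import r, set_gripper, inverse_kinematics, cams gives the robot as it stands. Calls block until the motion is done:
- r.goto(position, orientation): joint-space move of the TCP to a pose.
- r.move_straight(position, frame=None, speed=0.15, until_force=None): straight line of the TCP; frame=None keeps the orientation; speed is the mean speed in m/s. With until_force (N) it stops when the force on the tool has changed by that much, and returns True; else False.
- r.set_joints(angles): joint-space move.
- set_gripper(opening, f_grip=None): finger opening in m; f_grip is the grip in N (None keeps the last); returns when the fingers have stopped.
- r.wait(seconds).
- inverse_kinematics(position, orientation): joint angles nearest the present ones, or None.
- r.state(): the state.
- cams.camera(name): name is "side" or "top" or "wrist"; returns the picture (400x640x3 uint8, red, green, blue); there is no depth.
- cams.camera_params(name): a dict with "camera_matrix" (3x3 intrinsics, pixels), "R" (3x3) and "t" (3): a world point X has camera coordinates R X + t; the wrist camera has in their place "mount" (4x4, takes a point from camera to tool coordinates, whose origin is the TCP and whose axes are the flange's). Camera axes: x right, y down, z forward; pixel columns grow to the right and rows downward; lengths in m; the calibration is good to about 2 mm. A picture is of the moment at which its call begins: read the wrist's pose just before it. camera_params takes no time and is no camera call.
A pose or a line that the arm cannot do raises r.Unreachable and nothing moves.
- r.close_job(): hands the job in; it is judged then, once.
The state is a dict: "t": time; "joints": joint angles; "joint_velocities": joint speeds; "joint_torque": joint torques, N m; "tool_pos": TCP position; "tool_rot": TCP orientation; "force": force on the tool from outside, world axes, zero at the start; "torque": the same for the moment, N m; "width": finger opening in m; "grasp_force": force on a finger pad.
Only numpy, scipy, OpenCV 4.12 (cv2) and the standard library are available. Lean on these libraries where they do the work, as an engineer would, in place of code of your own. Each camera call takes 0.05 s, during which the arm holds its last target. There are 200 camera calls.

## Working session

There is one attempt and no reset: what is moved stays moved. The work goes in short steps, each a Python script; the robot and the scene stay as the last script left them, time stands still between calls to the robot, and variables do not carry over. Pictures are saved under pics/ and viewed, at most 14 in all, crops included, and the job is handed in when it is done.

```bash
mkdir -p pics; ls; python3 - <<'E'
from workcell import r,cams
import cv2,numpy as np
for n in("top","side"):
    im=cams.camera(n); cv2.imwrite(f"pics/{n}0.png",im[:,:,::-1])
    p=cams.camera_params(n); print(n,p["camera_matrix"].round(1).tolist(),p["R"].round(3).tolist(),p["t"].round(3).tolist())
p=cams.camera_params("wrist");print(p["camera_matrix"].tolist(),p["mount"].round(4).tolist())
s=r.state();print(s["tool_rot"],s["t"])
E
```

```text
pics
top [[386.5, 0.0, 317.1], [0.0, 386.5, 199.3], [0.0, 0.0, 1.0]] [[0.019, -1.0, 0.002], [-0.993, -0.019, -0.113], [0.113, 0.0, -0.994]] [-0.078, 0.469, 1.293]
side [[417.0, 0.0, 320.7], [0.0, 417.0, 200.9], [0.0, 0.0, 1.0]] [[0.925, -0.379, 0.005], [-0.209, -0.523, -0.826], [0.316, 0.764, -0.563]] [-0.465, 0.203, 1.522]
[[342.85233616561334, 0.0, 315.8438665827371], [0.0, 342.85233616561334, 203.21888772107678], [0.0, 0.0, 1.0]] [[0.0002, -0.9611, -0.2763, 0.0753], [1.0, 0.0003, -0.0001, -0.0001], [0.0002, -0.2763, 0.9611, -0.1614], [0.0, 0.0, 0.0, 1.0]]
[ 2.22492153e-01  9.74934100e-01 -8.45213419e-04 -1.67058947e-04] 0.1
```

View pics/top0.png

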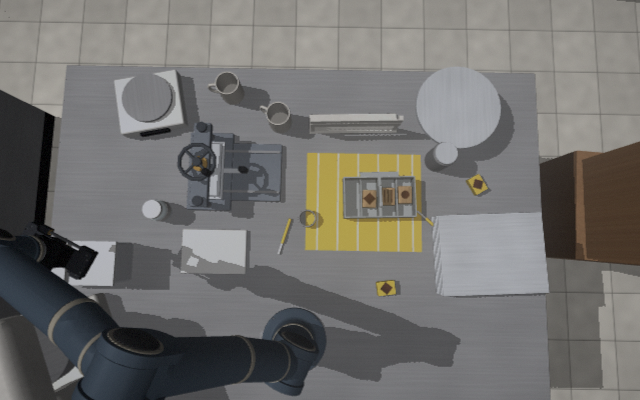

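View pics/side0.png

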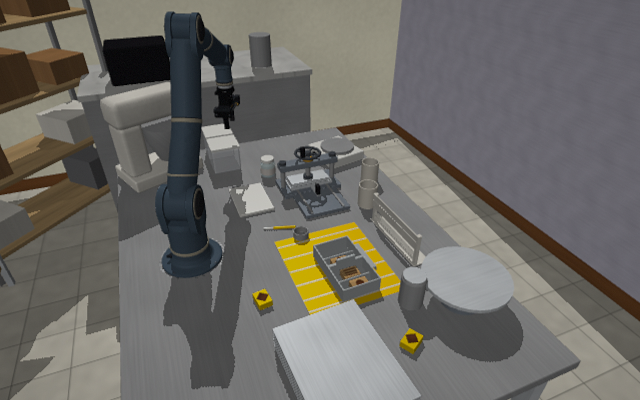

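```bash
cat > h.py <<'E'
import numpy as np,cv2
from workcell import r,set_gripper,inverse_kinematics,cams
from scipy.spatial.transform import Rotation as Ro
def cam(n,s=None):
    p=cams.camera_params(n);K=np.array(p["camera_matrix"])
    if n!="wrist": R=np.array(p["R"]);return K,R,np.array(p["t"])
    s=s or r.state();M=np.eye(4);M[:3,:3]=Ro.from_quat(s["tool_rot"]).as_matrix();M[:3,3]=s["tool_pos"]
    E=np.linalg.inv(M@np.array(p["mount"]));return K,E[:3,:3],E[:3,3]
def ray(c,uv):
    K,R,t=c;return -R.T@t,R.T@np.linalg.solve(K,[uv[0],uv[1],1.])
def onz(c,uv,z):
    o,d=ray(c,uv);return o+d*(z-o[2])/d[2]
def tri(*cu):
    A=np.zeros((3,3));b=np.zeros(3);L=[]
    for c,uv in cu:
        o,d=ray(c,uv);d=d/np.linalg.norm(d);P=np.eye(3)-np.outer(d,d);A+=P;b+=P@o;L.append((o,P))
    x=np.linalg.solve(A,b);return x,max(np.linalg.norm(P@(x-o)) for o,P in L)
def proj(c,X):
    K,R,t=c;q=K@(R@np.asarray(X)+t);return q[:2]/q[2]
def down(yaw): # tool z down, finger-closing (y) axis along world yaw
    y=np.array([np.cos(yaw),np.sin(yaw),0]);z=np.array([0,0,-1.]);return Ro.from_matrix(np.c_[np.cross(y,z),y,z]).as_quat()
def snap(n,name,crop=None,f=1):
    s=r.state();im=cams.camera(n);cv2.imwrite(f"pics/{name}_full.png",im[:,:,::-1])
    j=im if crop is None else im[crop[1]:crop[3],crop[0]:crop[2]]
    cv2.imwrite(f"pics/{name}.png",cv2.resize(j,None,fx=f,fy=f,interpolation=cv2.INTER_CUBIC)[:,:,::-1]);return cam(n,s),im
E
python3 - <<'E'
import cv2,numpy as np
t=cv2.imread("pics/top0.png");s=cv2.imread("pics/side0.png")
f=lambda j,x,y,w,h,k:cv2.resize(j[y:y+h,x:x+w],None,fx=k,fy=k,interpolation=cv2.INTER_CUBIC)
a=np.hstack([f(t,175,110,115,110,3.45),f(t,300,100,115*1,110,3.45)])
cv2.imwrite("pics/a.png",np.vstack([f(t,170,110,260,110,3)[:, :780],f(s,260,140,195,65,4)]))
E
```

```text
(no output)
```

View pics/a.png

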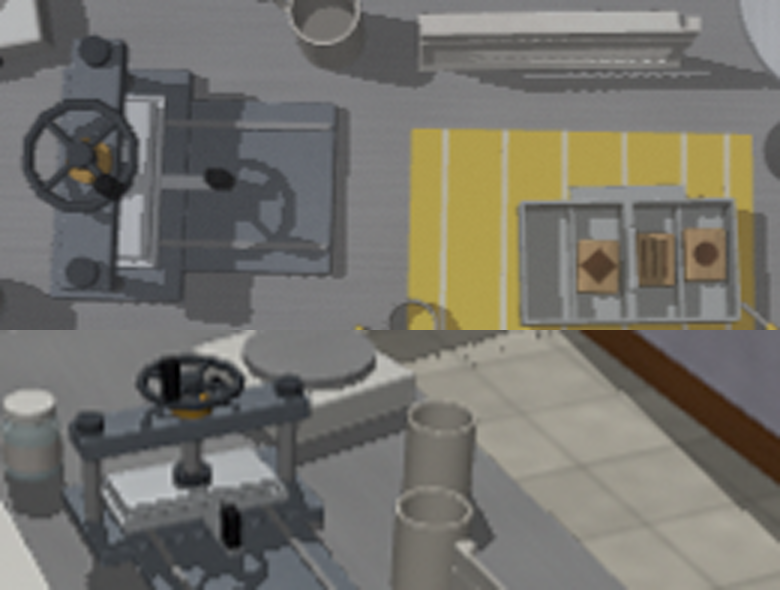

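Top view: handwheel hub at ≈(197,161), knob ≈(206,172), tray grip ≈(243,170); bin with three tan boards at (369,199), (389,197), (405,195); the rack is at (310–403,117). Look-alikes: yellow boards at (387,288) and (477,184), rejected because the wanted ones are plain wood in the bin.

```bash
python3 - <<'E'
from h import *
T=cam("top");S=cam("side")
t=lambda x,y:(170+x/3,110+y/3); s=lambda x,y:(260+x/4,140+(y-330)/4)
P={"hub":(t(80,154),s(189,383)),"knobtop":(t(110,186),s(171,362)),"griptop":(t(218,180),s(231,508)),
"nutL":(t(94,50),s(289,382)),"nutR":(t(82,271),s(89,419))}
for k,(a,b) in P.items():
    x,e=tri((T,a),(S,b));print(k,x.round(3),round(e,4))
# bin corners at z=.052, boards top ; rail ends
for k,uv,z in [("binTL",t(521,202),.052),("binTR",t(733,201),.052),("binBL",t(521,323),.052),("binBR",t(740,319),.052),
 ("b1",t(597,266),.028),("b2",t(656,260),.028),("b3",t(706,255),.028),("railL",t(421,39),.13),("railR",t(697,39),.13),("rackL",t(421,18),.13),("rackR",t(692,14),.13),
 ("wheelknob",t(110,186),.22)]:
    print(k,onz(T,uv,z).round(3))
E
```

```text
hub [0.565 0.306 0.164] 0.0014
knobtop [0.524 0.256 0.221] 0.0009
griptop [0.56  0.179 0.076] 0.0021
nutL [0.683 0.303 0.144] 0.0002
nutR [0.446 0.303 0.144] 0.0006
binTL [ 0.544 -0.157  0.052]
binTR [ 0.55  -0.395  0.052]
binBL [ 0.408 -0.158  0.052]
binBR [ 0.417 -0.401  0.052]
b1 [ 0.476 -0.246  0.028]
b2 [ 0.484 -0.313  0.028]
b3 [ 0.491 -0.37   0.028]
railL [ 0.705 -0.042  0.13 ]
railR [ 0.711 -0.338  0.13 ]
rackL [ 0.729 -0.042  0.13 ]
rackR [ 0.739 -0.333  0.13 ]
wheelknob [0.523 0.257 0.22 ]
```

```bash
python3 - <<'E'
from h import *
for y in (0,np.pi/2,-np.pi/2,np.pi):
    for p in([.54,.27,.32],[.565,.12,.06],[.48,-.25,.05],[.72,-.19,.2]):
        q=inverse_kinematics(p,down(y));print(round(y,2),p,None if q is None else np.round(q,2))
y=np.pi/2
q0=r.state()["tool_rot"];print(Ro.from_quat(q0).as_matrix().round(2))
r.goto([.50,.28,.36],down(np.pi/2));snap("wrist","w1");print(r.state()["t"])
E
```

```text
0 [0.54, 0.27, 0.32] [-0.77  0.29  0.31  1.59 -0.09  1.28 -0.45]
0 [0.565, 0.12, 0.06] [-0.55  0.52  0.36  1.93 -0.26  0.73 -0.04]
0 [0.48, -0.25, 0.05] [-0.37  0.78  1.12  2.05 -0.9   0.93  1.26]
0 [0.72, -0.19, 0.2] [-0.17  0.67  0.63  1.4  -0.4   1.21  0.5 ]
1.57 [0.54, 0.27, 0.32] [-0.54  0.28  0.01  1.58 -0.    1.28  1.04]
1.57 [0.565, 0.12, 0.06] [-0.34  0.5   0.07  1.92 -0.05  0.72  1.33]
1.57 [0.48, -0.25, 0.05] [ 0.05  0.51  0.46  2.03 -0.35  0.69  2.3 ]
1.57 [0.72, -0.19, 0.2] [-0.06  0.63  0.44  1.39 -0.27  1.19  1.97]
-1.57 [0.54, 0.27, 0.32] [-0.99  0.31  0.6   1.61 -0.18  1.28 -1.93]
-1.57 [0.565, 0.12, 0.06] [-0.69  0.55  0.54  1.94 -0.41  0.76 -1.48]
-1.57 [0.48, -0.25, 0.05] [-0.35  0.75  1.08  2.05 -0.87  0.9  -0.35]
-1.57 [0.72, -0.19, 0.2] [-0.27  0.72  0.83  1.4  -0.54  1.25 -0.97]
3.14 [0.54, 0.27, 0.32] [-0.33  0.3  -0.27  1.57  0.08  1.29  2.53]
3.14 [0.565, 0.12, 0.06] [ 0.51  0.85 -1.18  1.87  0.91  1.09  2.1 ]
3.14 [0.48, -0.25, 0.05] [-0.36  0.76  1.11  2.05 -0.89  0.92 -1.9 ]
3.14 [0.72, -0.19, 0.2] [-0.38  0.84  1.11  1.41 -0.75  1.35 -2.39]
[[-0.9   0.43 -0.  ]
 [ 0.43  0.9  -0.  ]
 [-0.   -0.   -1.  ]]
1.675
```

View pics/w1.png

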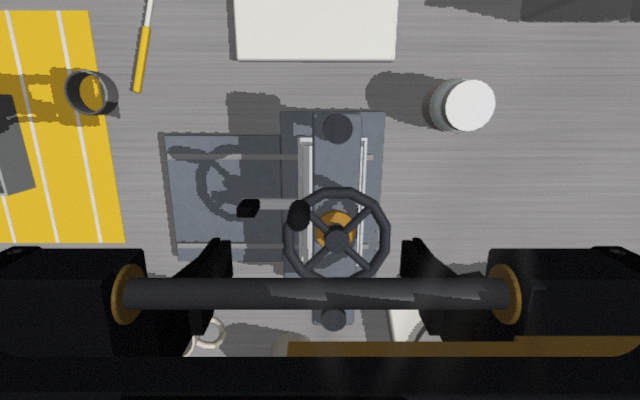

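Wrist view: wheel hub at (336,238), knob top at ≈(299,210), tray grip at (248,208), column nuts at (337,128) and (333,320).

```bash
python3 - <<'E'
from h import *
W=cam("wrist");T=cam("top")
t=lambda x,y:(170+x/3,110+y/3)
print("hub",onz(W,(336.5,237),.173).round(4),tri((W,(336.5,238)),(T,t(80,154))))
for z in(.213,.221):print("knob",onz(W,(299,211),z).round(4))
print(tri((W,(299,211)),(T,t(110,184))))
for uv in((337,128),(333,320)):print("nut",onz(W,uv,.147).round(4))
print("grip",onz(W,(247,208),.072).round(4))
E
```

```text
hub [0.5617 0.3035 0.173 ] (array([0.56489968, 0.30396796, 0.1682208 ]), np.float64(0.0001511865982211297))
knob [0.5198 0.2652 0.213 ]
knob [0.5173 0.2656 0.221 ]
(array([0.52872999, 0.26461294, 0.19002709]), np.float64(0.0018058895547430336))
nut [0.4475 0.3034 0.147 ]
nut [0.6836 0.303  0.147 ]
grip [0.5595 0.1869 0.072 ]
```

```bash
cat >> h.py <<'E'
HUB=np.array([.5647,.3035]);YAW=np.pi/2
def turn(phi,z,dphi,n,lim=25,speed=.1,R=.055,v=True):
    """carry the knob n steps of dphi about HUB from angle phi, TCP height z; stops on force"""
    for i in range(n):
        phi+=dphi;z+=.0038*dphi
        hit=r.move_straight([*(HUB+R*np.array([np.cos(phi),np.sin(phi)])),z],speed=speed,until_force=lim)
        s=r.state()
        if v or hit:
            u=np.array([np.cos(phi),np.sin(phi)]);t=np.array([-u[1],u[0]]);f=s["force"]
            e=s["tool_pos"][:2]-HUB
            print(f"{s['t']:.1f} phi {phi:.2f} Fr {f[:2]@u:.1f} Ft {f[:2]@t:.1f} Fz {f[2]:.1f} w {s['width']:.4f} r {np.hypot(*e):.4f} ang {np.arctan2(e[1],e[0]):.2f} z {s['tool_pos'][2]:.4f} {hit}")
        if hit: break
    return phi,z
E
python3 - <<'E'
from h import *
set_gripper(.06)
r.goto([.5235,.2665,.25],down(YAW))
print(r.move_straight([.5235,.2665,.18],speed=.1,until_force=6),r.state()["tool_pos"])
set_gripper(0.0,f_grip=20);s=r.state();print(s["width"],s["force"],s["t"])
phi=np.arctan2(.2665-HUB[1],.5235-HUB[0])
print(turn(phi,.18,.3,5))
E
```

```text
False [0.52405309 0.26687866 0.18085707]
0.021281692869805562 [-1.39607212 -3.79827995  2.93451385] 4.5667
4.9 phi -2.11 Fr 4.7 Ft -2.2 Fz 3.8 w 0.0213 r 0.0558 ang -2.13 z 0.1809 False
5.2 phi -1.81 Fr 3.8 Ft -3.5 Fz 3.0 w 0.0212 r 0.0551 ang -1.82 z 0.1821 False
5.5 phi -1.51 Fr -0.3 Ft -1.7 Fz 0.8 w 0.0211 r 0.0544 ang -1.51 z 0.1833 False
5.8 phi -1.21 Fr -2.5 Ft -2.0 Fz 1.1 w 0.0212 r 0.0538 ang -1.20 z 0.1845 False
6.2 phi -0.91 Fr -4.8 Ft -1.5 Fz 0.0 w 0.0212 r 0.0533 ang -0.90 z 0.1856 False
(np.float64(-0.9098513768938998), 0.1857)
```

```bash
python3 - <<'E'
from h import *
phi,z=turn(-.90985,.1857,.3,36,lim=15,v=False,speed=.12)
print(phi,z); 
phi,z=turn(phi,z,.15,12,lim=10,speed=.08);print(phi,z)
E
```

```text
9.890150000000002 0.22674000000000008
16.6 phi 10.04 Fr -5.9 Ft -1.3 Fz 3.3 w 0.0212 r 0.0530 ang -2.57 z 0.2273 False
16.9 phi 10.19 Fr -4.8 Ft -2.0 Fz 3.6 w 0.0212 r 0.0531 ang -2.43 z 0.2278 False
17.1 phi 10.34 Fr -3.8 Ft -1.9 Fz 6.3 w 0.0215 r 0.0533 ang -2.29 z 0.2283 False
17.4 phi 10.49 Fr -1.8 Ft -3.6 Fz 6.9 w 0.0213 r 0.0535 ang -2.13 z 0.2289 False
17.6 phi 10.64 Fr -1.3 Ft -3.6 Fz 7.7 w 0.0216 r 0.0537 ang -1.98 z 0.2294 False
17.9 phi 10.79 Fr 0.3 Ft -8.7 Fz 9.8 w 0.0208 r 0.0539 ang -1.87 z 0.2296 False
18.1 phi 10.94 Fr 1.5 Ft -15.5 Fz 13.5 w 0.0212 r 0.0540 ang -1.78 z 0.2296 False
18.4 phi 11.09 Fr -0.5 Ft -21.0 Fz 12.9 w 0.0213 r 0.0536 ang -1.68 z 0.2291 False
18.6 phi 11.24 Fr 1.1 Ft 0.2 Fz -0.7 w 0.0074 r 0.0540 ang -1.38 z 0.2293 False
18.9 phi 11.39 Fr -0.1 Ft 0.5 Fz 0.3 w 0.0010 r 0.0550 ang -1.18 z 0.2315 False
19.1 phi 11.54 Fr -0.2 Ft -0.7 Fz 0.5 w 0.0004 r 0.0550 ang -1.03 z 0.2327 False
19.4 phi 11.69 Fr 0.2 Ft -0.5 Fz 0.5 w 0.0001 r 0.0548 ang -0.88 z 0.2335 False
11.690150000000006 0.23357999999999993
```

```bash
python3 - <<'E'
from h import *
p=r.state()["tool_pos"];r.move_straight([p[0],p[1],.33])
for y in (np.pi,np.pi*.9,2.4,-np.pi*.9,-2.4):
    for p in([.5647,.1835,.2],[.5647,.1835,.04],[.5647,.0,.04]):
        q=inverse_kinematics(p,down(y));print(round(y,2),p,None if q is None else np.round(q,2))
c,im=snap("top","t1",(170,110,290,220),5)
E
```

```text
3.14 [0.5647, 0.1835, 0.2] [ 0.32  0.54 -0.99  1.72  0.49  1.15  2.33]
3.14 [0.5647, 0.1835, 0.04] [-0.25  0.56 -0.18  1.88  0.15  0.72  2.63]
3.14 [0.5647, 0.0, 0.04] [ 0.73  0.88 -1.18  1.91  0.95  1.06  2.27]
2.83 [0.5647, 0.1835, 0.2] [-0.28  0.36 -0.14  1.75  0.06  1.03  2.39]
2.83 [0.5647, 0.1835, 0.04] [-0.28  0.55 -0.14  1.88  0.11  0.71  2.35]
2.83 [0.5647, 0.0, 0.04] [ 0.52  0.66 -0.81  1.92  0.64  0.84  2.19]
2.4 [0.5647, 0.1835, 0.2] [-0.34  0.36 -0.06  1.76  0.03  1.03  1.99]
2.4 [0.5647, 0.1835, 0.04] [-0.34  0.55 -0.06  1.88  0.05  0.71  1.97]
2.4 [0.5647, 0.0, 0.04] [-0.07  0.51 -0.    1.96  0.    0.67  2.32]
-2.83 [0.5647, 0.1835, 0.2] [ 0.41  0.64 -1.18  1.72  0.62  1.22  2.53]
-2.83 [0.5647, 0.1835, 0.04] [ 0.39  0.91 -1.19  1.84  0.96  1.1   2.29]
-2.83 [0.5647, 0.0, 0.04] [ 0.73  0.88 -1.18  1.91  0.95  1.06  2.58]
-2.4 [0.5647, 0.1835, 0.2] [-1.15  0.57  1.12  1.8  -0.56  1.13 -2.25]
-2.4 [0.5647, 0.1835, 0.04] [-1.11  0.86  1.1   1.93 -0.94  0.99 -1.95]
-2.4 [0.5647, 0.0, 0.04] [-0.82  0.82  1.11  2.   -0.93  0.95 -1.62]
```

View pics/t1.png

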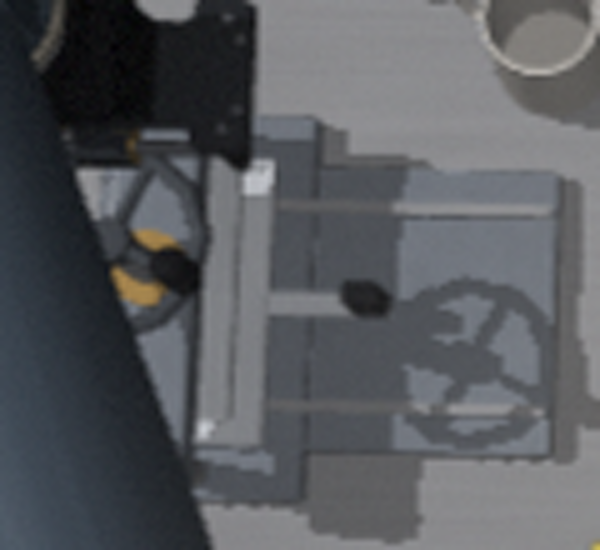

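```bash
python3 - <<'E'
from h import *
T=cam("top");print(onz(T,(206,164),.27),"grip",onz(T,(170+365/5,110+298/5),.072))
set_gripper(.05)
x=.563
for y in (np.pi,np.pi-.15):
    try:
        r.goto([x,.11,.33],down(y));r.move_straight([x,.1835,.33]);r.move_straight([x,.1835,.12]);print("ok",y,r.state()["joints"].round(2));break
    except r.Unreachable as e: print(y,e)
snap("wrist","w2")
E
```

```text
[0.53673168 0.24498568 0.27      ] grip [0.56008564 0.1794298  0.072     ]
ok 3.141592653589793 [ 0.32  0.66 -1.01  1.8   0.64  1.05  2.21]
```

View pics/w2.png

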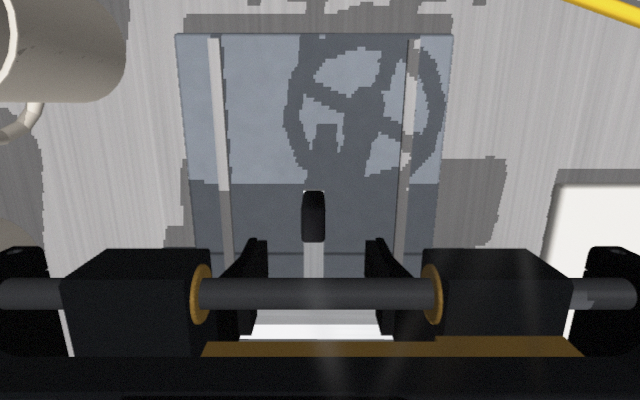

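The wrist view shows the grip block at (313,215), centred between the open fingers at (250,290) and (380,290).

```bash
python3 - <<'E'
from h import *
W=cam("wrist")
print(onz(W,(313,191),.072),onz(W,(313,191),.03), onz(W,(313,241),.03))
x=.563
print(r.move_straight([x,.182,.04],speed=.1,until_force=8))
set_gripper(0,f_grip=30);s=r.state();print(s["width"],s["tool_pos"],s["force"])
for y in(.17,.12,.07,.02,-.01):
    h=r.move_straight([x,y,.04],speed=.1,until_force=20);s=r.state();print(h,s["tool_pos"],s["width"],s["force"].round(1),s["t"])
    if h:break
E
```

```text
[0.56572627 0.16027096 0.072     ] [0.56616703 0.17072176 0.03      ] [0.56625625 0.21142691 0.03      ]
False
0.015764003253036587 [0.56572578 0.18194386 0.04021285] [ 6.04917918  1.81334254 -4.10631492]
False [0.56563861 0.16839797 0.04018383] 0.015929704047022465 [ 7.  -2.4 -1.9] 26.6417
False [0.56551275 0.11852434 0.04020651] 0.015881819047894163 [ 6.6 -1.6 -3.1] 27.2917
False [0.56535797 0.06863715 0.04020807] 0.015587364596017084 [ 6.  -2.3 -3.7] 27.9417
False [0.56518299 0.01882995 0.04020218] 0.015963235887235534 [ 5.9 -2.3 -3.5] 28.5917
True [ 0.56518184 -0.00386933  0.04020153] 0.016005277427209433 [0.2 1.9 2.8] 28.9333
```

```bash
python3 - <<'E'
from h import *
set_gripper(.05);p=r.state()["tool_pos"];r.move_straight([p[0],p[1],.2],speed=.2)
r.goto([.48,-.34,.33],down(0));c,_=snap("wrist","w3");np.savez("w3.npz",*c)
print(r.state()["joints"].round(2),r.state()["t"])
E
```

```text
[ 0.93  0.29 -0.5   1.58  0.14  1.31  0.42] 32.6833
```

View pics/w3.png

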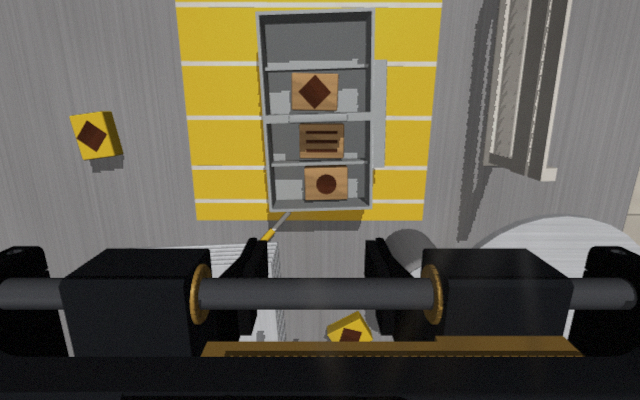

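Wrist view: three tan boards in the bin at (315,92), (321,141) and (326,184); the yellow look-alikes at (97,135) and (350,330) are outside it.

```bash
cat >> h.py <<'E'
def tan_rects(im,c,z=.028,roi=None):
    hsv=cv2.cvtColor(im,cv2.COLOR_RGB2HSV);m=cv2.inRange(hsv,(5,60,90),(17,190,255))
    m=cv2.morphologyEx(m,cv2.MORPH_CLOSE,np.ones((9,9),np.uint8))
    out=[]
    for k in cv2.findContours(m,cv2.RETR_EXTERNAL,cv2.CHAIN_APPROX_NONE)[0]:
        if cv2.contourArea(k)<80:continue
        P=np.array([onz(c,q,z)[:2] for q in k[:,0,:]+.0],np.float32)
        (o,wh,a)=cv2.minAreaRect(P*1000);out.append((np.array(o)/1000,np.array(wh).round(1),a,k[:,0].mean(0).round()))
    return out
E
python3 - <<'E'
from h import *
d=np.load("w3.npz");c=[d[k] for k in d];im=cv2.imread("pics/w3_full.png")[:,:,::-1].copy()
for q in tan_rects(im,c):print(q)
T=cam("top");ti=cams.camera("top")
for q in tan_rects(ti,T):print("top",q)
for a,b in(((315,92),(369,199)),((321,141),(388.7,197)),((326,184),(405.3,195))):print(tri((c,a),(T,b)))
for uv in((259,13),(373,10),(270,210),(369,207)):print("bin",onz(c,uv,.052))
E
```

```text
(array([ 0.49566974, -0.632224  ]), array([70. , 16.9]), 0.13494808971881866, array([325., 345.]))
(array([ 0.49419394, -0.36763385]), array([59.9, 45.2]), 0.12569206953048706, array([325., 183.]))
(array([ 0.48744626, -0.30963168]), array([59.4, 43.5]), 0.12356721609830856, array([321., 141.]))
(array([ 0.47831906, -0.24697643]), array([45.3, 59.7]), 88.9787826538086, array([314.,  91.]))
top (array([ 0.484974  , -0.30566058]), array([ 62.2, 172.7]), 7.664886951446533, array([386., 196.]))
top (array([ 0.50333298, -0.96934113]), array([103.6, 342.9]), 74.31395721435547, array([583., 191.]))
(array([ 0.47826907, -0.2477115 ,  0.00724084]), np.float64(0.0011531083393355773))
(array([ 0.48603678, -0.31312376,  0.01587167]), np.float64(0.0024278621467066124))
(array([ 0.49574967, -0.37746887, -0.00859249]), np.float64(0.00042189823681796425))
bin [ 0.41486716 -0.16235409  0.052     ]
bin [ 0.54569346 -0.1589996   0.052     ]
bin [ 0.41929456 -0.39911708  0.052     ]
bin [ 0.5516588 -0.3946342  0.052    ]
```

```bash
cat >> h.py <<'E'
def st(msg=""):
    s=r.state();print(msg,f"t {s['t']:.1f} pos {s['tool_pos'].round(4)} w {s['width']:.4f} g {s['grasp_force']} F {s['force'].round(1)}");return s
def pick(xy):
    set_gripper(.08);r.goto([xy[0],xy[1]-.10,.25],down(0))
    c=cam("wrist");im=cams.camera("wrist")
    R=[q for q in tan_rects(im,c) if abs(q[1].max()-60)<6 and abs(q[1].min()-45)<6]
    if not R: print("no board");return False
    b=min(R,key=lambda q:np.hypot(*(q[0]-xy)));print(b)
    x,y=b[0];a=b[2] if b[1][0]>b[1][1] else b[2]-90;a=np.radians((a+90)%180-90)
    r.goto([x,y,.12],down(a));h=r.move_straight([x,y,.012],speed=.12,until_force=10)
    st(f"down {h}");set_gripper(.0,f_grip=25);st("grip")
    r.move_straight([x,y,.17],speed=.15);s=st("up");return .055<s["width"]<.064
E
python3 - <<'E'
from h import *
print(pick([.478,-.247]))
r.goto([.6,.03,.30],down(np.pi/2));c,_=snap("wrist","w4");np.savez("w4.npz",*c);st()
E
```

```text
(array([ 0.4785253 , -0.24690761]), array([45., 59.]), 88.72112274169922, array([316.,  80.]))
down False t 35.8 pos [ 0.4792 -0.2472  0.0127] w 0.0802 g 0.0 F [ 0.3 -0.1  0.4]
grip t 36.3 pos [ 0.4787 -0.247   0.0123] w 0.0597 g 25.00004231929779 F [-0.3  0.9  2.5]
up t 37.5 pos [ 0.4778 -0.2467  0.169 ] w 0.0599 g 24.99959170818329 F [-0.1 -0.2 -0.4]
True
 t 38.8 pos [0.5998 0.028  0.2989] w 0.0595 g 24.999520182609558 F [-0.1 -1.  -0.1]
```

View pics/w4.png

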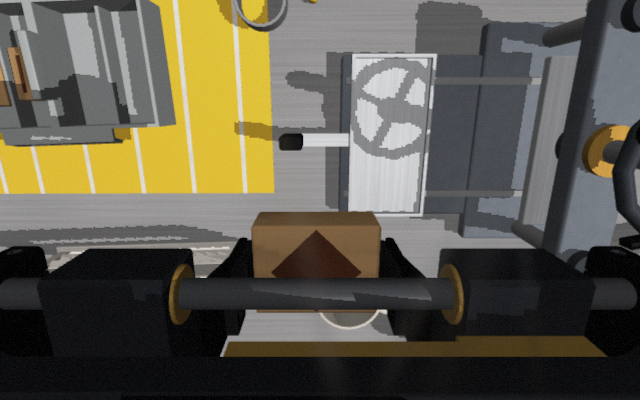

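Wrist view: held board; tray rim corners at (351,54), (437,54), (424,215), (347,215), tray fully drawn out and empty.

```bash
python3 - <<'E'
from h import *
d=np.load("w4.npz");c=[d[k] for k in d]
P=np.array([onz(c,uv,.032) for uv in((351,54),(437,54),(424,215),(347,215))]);print(P.round(4),P.mean(0))
T=cam("top");print("blk",onz(c,(290,136),.072))
E
```

```text
[[0.4677 0.0686 0.032 ]
 [0.468  0.1679 0.032 ]
 [0.6633 0.1693 0.032 ]
 [0.6631 0.0684 0.032 ]] [0.56555633 0.11855802 0.032     ]
blk [ 0.55751939 -0.00102736  0.072     ]
```

```bash
cat >> h.py <<'E'
def place(x,y=.1185):
    r.goto([x,y,.12],down(np.pi/2));s=st("above")
    if not .055<s["width"]<.064: return False
    h=r.move_straight([x,y,.0345],speed=.08,until_force=5);st(f"placed {h}")
    set_gripper(.068);r.move_straight([x,y,.2],speed=.2);return True
E
python3 - <<'E'
from h import *
if place(.5055) and pick([.4875,-.3095]) and place(.5655) and pick([.494,-.3675]): place(.6255)
r.goto([.6,.03,.30],down(np.pi/2));c,_=snap("wrist","w5");np.savez("w5.npz",*c);st()
E
```

```text
above t 39.6 pos [0.5074 0.118  0.121 ] w 0.0597 g 24.999495148658752 F [ 0.1 -0.4  0.2]
placed True t 40.7 pos [0.5049 0.1185 0.0343] w 0.0600 g 25.00051885843277 F [-0.7 -0.6  4.2]
(array([ 0.4875965 , -0.31029626]), array([59.7, 44. ]), 0.21014028787612915, array([314.,  83.]))
down False t 46.4 pos [ 0.4883 -0.3105  0.0127] w 0.0804 g 0.0 F [-0.3 -0.1  0.2]
grip t 46.9 pos [ 0.4877 -0.3105  0.0123] w 0.0596 g 25.00042498111725 F [-0.3  0.1  2.3]
up t 48.1 pos [ 0.4869 -0.3101  0.169 ] w 0.0598 g 24.99997168779373 F [ 0.3  0.5 -0.3]
above t 49.8 pos [0.5661 0.1166 0.1198] w 0.0600 g 24.999766051769257 F [-0.9 -0.5 -0.2]
placed True t 50.8 pos [0.5649 0.1185 0.0344] w 0.0598 g 25.000862181186676 F [ 0.2 -0.5  5.6]
(array([ 0.49434357, -0.36811029]), array([59.6, 44.9]), 1.4534443616867065, array([315.,  83.]))
down False t 56.7 pos [ 0.495  -0.3684  0.0128] w 0.0798 g 0.0 F [-0.6 -0.9 -0.1]
grip t 57.2 pos [ 0.4944 -0.3683  0.0124] w 0.0600 g 25.000482201576233 F [-0.7  0.2  2.8]
up t 58.4 pos [ 0.4936 -0.3679  0.1689] w 0.0596 g 25.000054836273193 F [-0.1  0.6 -1.4]
above t 60.3 pos [0.6261 0.1165 0.1199] w 0.0601 g 24.99974101781845 F [ 0.3 -0.5  0.2]
placed True t 61.3 pos [0.6249 0.1184 0.0344] w 0.0598 g 25.00076472759247 F [-0.8 -1.   6.4]
 t 63.4 pos [0.5991 0.0309 0.298 ] w 0.0680 g 0.0 F [-0.6 -0.1 -0.8]
```

View pics/w5.png

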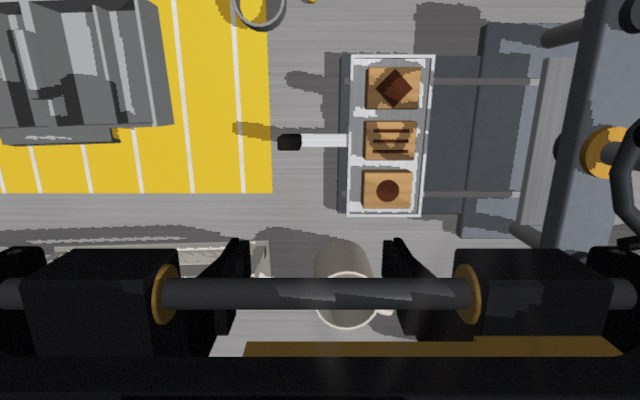

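All three boards lie flat in the tray at (393,88), (390,140) and (387,190). Pushing it home.

```bash
python3 - <<'E'
from h import *
set_gripper(.05);x=.5655
r.goto([x,-.02,.25],down(np.pi));r.move_straight([x,-.002,.12],speed=.2)
print(r.move_straight([x,-.002,.04],speed=.1,until_force=8))
set_gripper(0,f_grip=30);st()
for y in(.06,.12,.17,.195):
    h=r.move_straight([x,y,.04],speed=.08,until_force=18);s=st(str(h))
    if h or s["width"]<.012:break
set_gripper(.05);st()
p=r.state()["tool_pos"];r.move_straight([x,p[1]-.0,.2],speed=.2);r.move_straight([x,.05,.33],speed=.25)
snap("top","t2",(170,110,300,220),5);st()
E
```

```text
False
 t 68.0 pos [ 0.5652 -0.0021  0.0401] w 0.0159 g 30.000500329770148 F [-1.9  0.4  2.4]
False t 68.9 pos [0.5654 0.0611 0.04  ] w 0.0156 g 30.005042818374932 F [-1.8  2.6  2.1]
False t 69.8 pos [0.5655 0.1207 0.0401] w 0.0155 g 30.003323033452034 F [-2.   1.6  2.1]
False t 70.6 pos [0.5657 0.1706 0.0401] w 0.0156 g 30.004195170477033 F [-1.3  1.5  1.9]
True t 70.9 pos [0.5657 0.1834 0.04  ] w 0.0155 g 29.996145889163017 F [-0.7 -1.7  4.3]
 t 71.8 pos [0.5645 0.1845 0.0398] w 0.0500 g 0.0 F [-0.2  0.3  0.7]
 t 73.7 pos [0.5646 0.0511 0.3287] w 0.0499 g 0.0 F [-0.4 -0.1 -0.3]
```

View pics/t2.png

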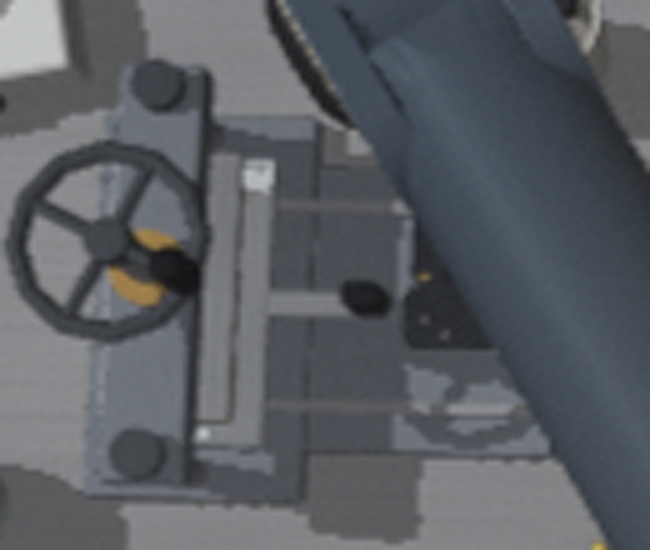

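The handwheel (hub (108,241), knob (178,270) in the crop) is up and the tray is home (grip at (365,298)). I will look closely at the knob before grasping it.

```bash
python3 - <<'E'
from h import *
T=cam("top");print(onz(T,(170+108/5,110+241/5),.217),onz(T,(170+180/5,110+270/5),.271))
set_gripper(.06);r.goto([.49,.25,.42],down(np.pi/2));c,_=snap("wrist","w6",(200,100,440,250),2.5);np.savez("w6.npz",*c)
e=np.array([onz(c,uv,.271) for uv in((300,200),(310,200))]);print(e)
for a in(-2.3,-2.1,-1.9,-1.7):print(a,proj(c,[.5645+.055*np.cos(a),.3035+.055*np.sin(a),.271]).round(0))
print("hub",proj(c,[.5645,.3035,.225]))
E
```

```text
[0.56398679 0.30394875 0.217     ] [0.53653019 0.24469135 0.271     ]
[[0.50082827 0.23412168 0.271     ]
 [0.50082812 0.24350486 0.271     ]]
-2.3 [330. 227.]
-2.1 [323. 236.]
-1.9 [318. 245.]
-1.7 [316. 255.]
hub [364.63858258 243.91054058]
```

View pics/w6.png

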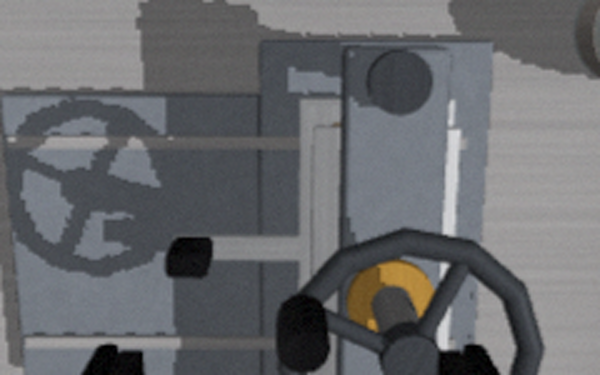

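The knob top is at crop (302,348), i.e. pixel (321,239), which corresponds to an angle of ≈ -2.05. Winding down now.

```bash
cat > wind.py <<'E'
from h import *
HUB=np.array([.5640,.3035])
def wind(phi,z,dphi,n,stop,speed=.1,every=6,R=.055):
    for i in range(n):
        phi+=dphi;z+=.0038*dphi
        u=np.array([np.cos(phi),np.sin(phi)]);t=np.array([-u[1],u[0]])
        r.move_straight([*(HUB+R*u),z],speed=speed);s=r.state();f=s["force"];e=s["tool_pos"][:2]-HUB
        ft=f[:2]@t;bad=s["width"]<.017
        if i%every==0 or abs(ft)>stop or bad:
            print(f"{s['t']:.1f} phi {phi:.2f} Fr {f[:2]@u:.1f} Ft {ft:.1f} Fz {f[2]:.1f} w {s['width']:.4f} r {np.hypot(*e):.4f} ang {np.arctan2(e[1],e[0]):.2f} z {s['tool_pos'][2]:.4f}")
        if abs(ft)>stop or bad: break
    return phi,z
E
python3 - <<'E'
from wind import *
phi=-2.05;z=.233;p=HUB+.055*np.array([np.cos(phi),np.sin(phi)])
r.goto([*p,.30],down(np.pi/2));print(r.move_straight([*p,z],speed=.1,until_force=6))
set_gripper(0,f_grip=30);s=st()
e=s["tool_pos"][:2]-HUB
phi,z=wind(phi,z,-.3,24,14);print(phi,z)
E
```

```text
False
 t 77.9 pos [0.5387 0.2543 0.233 ] w 0.0212 g 30.000187597470358 F [-0.4 -1.4  0.1]
78.2 phi -2.35 Fr 3.7 Ft 0.3 Fz 2.7 w 0.0212 r 0.0558 ang -2.35 z 0.2318
80.1 phi -4.15 Fr 5.5 Ft -1.5 Fz -3.5 w 0.0210 r 0.0561 ang 2.12 z 0.2249
82.0 phi -5.95 Fr -5.5 Ft 0.9 Fz -0.3 w 0.0210 r 0.0537 ang 0.32 z 0.2180
83.9 phi -7.75 Fr -5.2 Ft -0.2 Fz -4.5 w 0.0213 r 0.0545 ang -1.46 z 0.2115
-9.25 0.20563999999999996
```

```bash
python3 - <<'E'
from wind import *
set_gripper(0,f_grip=45)
print(wind(-9.25,.20564,-.1,26,22,speed=.06,every=1))
E
```

```text
86.0 phi -9.35 Fr 6.2 Ft 1.7 Fz 3.3 w 0.0207 r 0.0565 ang -3.07 z 0.2052
86.2 phi -9.45 Fr 5.0 Ft 1.8 Fz 2.3 w 0.0207 r 0.0566 ang 3.11 z 0.2048
86.5 phi -9.55 Fr 5.0 Ft 1.2 Fz 2.1 w 0.0208 r 0.0566 ang 3.01 z 0.2044
86.7 phi -9.65 Fr 4.9 Ft 2.3 Fz 0.5 w 0.0207 r 0.0566 ang 2.91 z 0.2040
87.0 phi -9.75 Fr 4.1 Ft 1.2 Fz -0.2 w 0.0209 r 0.0566 ang 2.81 z 0.2036
87.2 phi -9.85 Fr 4.6 Ft 1.0 Fz 0.8 w 0.0210 r 0.0566 ang 2.71 z 0.2032
87.5 phi -9.95 Fr 5.1 Ft 1.2 Fz 0.1 w 0.0208 r 0.0565 ang 2.61 z 0.2028
87.7 phi -10.05 Fr 4.9 Ft 1.6 Fz -0.4 w 0.0208 r 0.0565 ang 2.51 z 0.2025
88.0 phi -10.15 Fr 3.6 Ft 1.0 Fz -1.8 w 0.0207 r 0.0564 ang 2.41 z 0.2021
88.2 phi -10.25 Fr 4.4 Ft 2.3 Fz -1.6 w 0.0208 r 0.0564 ang 2.31 z 0.2017
88.5 phi -10.35 Fr 5.5 Ft 1.1 Fz -1.7 w 0.0208 r 0.0562 ang 2.21 z 0.2013
88.7 phi -10.45 Fr 4.6 Ft 0.9 Fz -0.5 w 0.0210 r 0.0561 ang 2.11 z 0.2010
89.0 phi -10.55 Fr 3.4 Ft 5.6 Fz 1.5 w 0.0208 r 0.0560 ang 2.03 z 0.2008
89.2 phi -10.65 Fr 1.9 Ft 10.0 Fz 3.3 w 0.0207 r 0.0560 ang 1.96 z 0.2006
89.5 phi -10.75 Fr 0.0 Ft 12.7 Fz 6.7 w 0.0209 r 0.0559 ang 1.89 z 0.2003
89.7 phi -10.85 Fr -1.3 Ft 17.0 Fz 9.3 w 0.0207 r 0.0558 ang 1.82 z 0.2001
90.0 phi -10.95 Fr -5.0 Ft 20.3 Fz 11.3 w 0.0210 r 0.0557 ang 1.75 z 0.1999
90.2 phi -11.05 Fr -7.1 Ft 24.0 Fz 13.6 w 0.0210 r 0.0557 ang 1.68 z 0.1997
(-11.049999999999994, 0.19880000000000014)
```

```bash
python3 - <<'E'
from h import *
set_gripper(.045);p=r.state()["tool_pos"];r.move_straight([p[0],p[1],.30],speed=.2)
for p in([.58,-.40,.42],[.56,-.36,.4]):
    try: r.goto(p,down(0));break
    except r.Unreachable: print("unreach")
c,_=snap("wrist","w7");np.savez("w7.npz",*c);st();cv2.imwrite("pics/top7.png",cams.camera("top")[:,:,::-1])
E
```

```text
t 94.4 pos [ 0.5807 -0.3988  0.4198] w 0.0450 g 0.0 F [-0.6 -0.9  0.3]
```

View pics/w7.png

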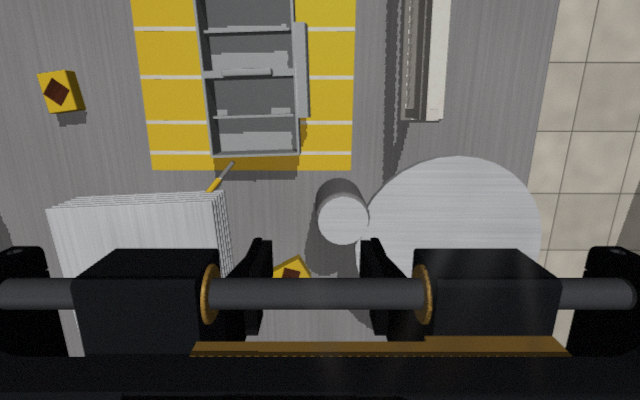

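```bash
python3 - <<'E'
from h import *
r.goto([.60,-.24,.42],down(0))
c,_=snap("wrist","w8",(170,0,490,240),2.5);np.savez("w8.npz",*c);st()
E
```

```text
t 95.2 pos [ 0.5998 -0.2413  0.4199] w 0.0447 g 0.0 F [ 0.2  0.4 -0.9]
```

View pics/w8.png

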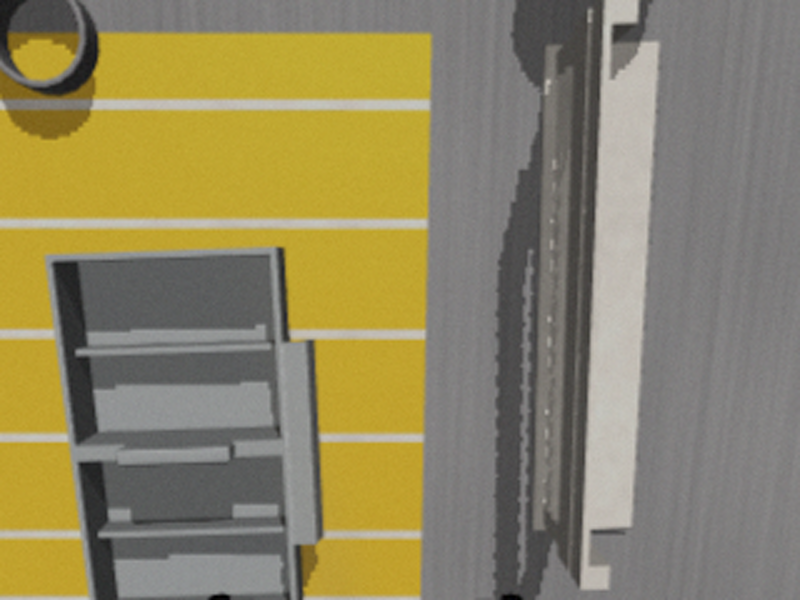

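```bash
python3 - <<'E'
from h import *
r.goto([.72,-.24,.36],down(0))
s=r.state();im=cams.camera("wrist");c=cam("wrist",s);np.savez("w9.npz",*c);cv2.imwrite("pics/w9_full.png",im[:,:,::-1])
print(proj(c,[.71,-.042,.13]),proj(c,[.71,-.338,.13]),proj(c,[.71,-.19,.13]))
r.goto([.48,-.24,.40],down(0))
si=cams.camera("side");cv2.imwrite("pics/side9.png",si[:,:,::-1])
f=lambda j,x,y,w,h,k:cv2.resize(j[y:y+h,x:x+w],None,fx=k,fy=k,interpolation=cv2.INTER_CUBIC)
cv2.imwrite("pics/comp.png",np.hstack([f(im,230,0,150,240,2.5),f(si,365,180,70,100,6)])[:,:,::-1]);st()
E
```

```text
[305.59388398 -25.04123005] [307.94104284 249.93193999] [306.89302375 127.15493632]
 t 96.8 pos [ 0.4809 -0.2401  0.4003] w 0.0451 g 0.0 F [-0.6 -0.2 -0.9]
```

View pics/comp.png

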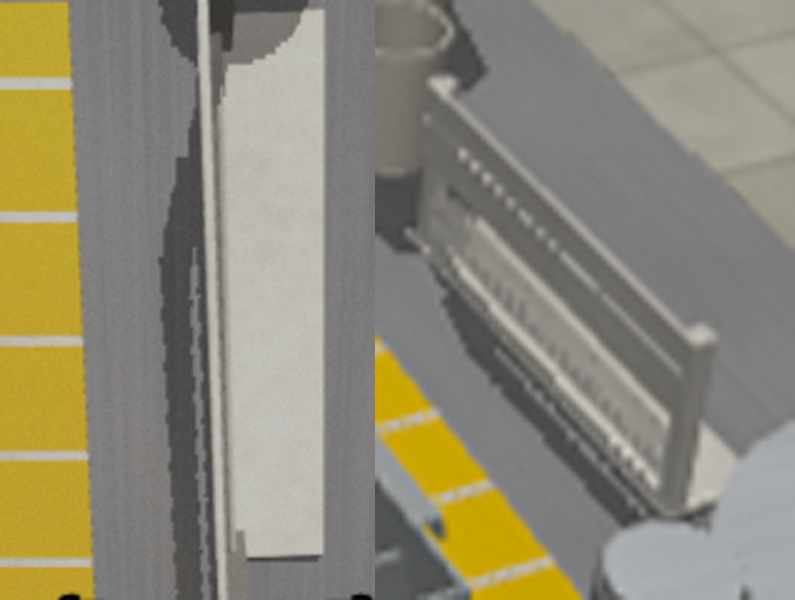

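The composite shows that the rail's top edge is the thin light line running from crop (203,0) to (222,590), with the wide white plate on the table behind it. In the side view the rail's top runs from (440,80) to (700,330).

```bash
python3 - <<'E'
from h import *
d=np.load("w9.npz");c=[d[k] for k in d];im=cv2.imread("pics/w9_full.png",0)
for v in(30,60,90,120,150,180,210):print(v,im[v,304:328].tolist())
A=[onz(c,(230+x/2.5,v/2.5),.13) for x,v in((205,10),(214,300),(222,580))];print(np.array(A).round(4))
d=np.load("w8.npz");c8=[d[k] for k in d];i8=cv2.imread("pics/w8_full.png",0)
for a in A[1:]:
    u=proj(c8,a);print(u.round(1),i8[int(round(u[1])),int(u[0])-10:int(u[0])+14].tolist())
T=cam("top");S=cam("side")
for tt,ss in(((310.3,124),(365+65/6,180+85/6)),((403,124),(365+322/6,180+333/6))):print("rail end",tri((T,tt),(S,ss)))
b=[onz(c8,(170+x/2.5,y/2.5),.07) for x,y in((118,455),(230,453))];print("binGripEnds",np.array(b).round(4))
b=[onz(c8,(170+x/2.5,y/2.5),.052) for x,y in((48,257),(283,249),(76,455))];print("binWalls",np.array(b).round(4))
b=[onz(c8,(170+x/2.5,y/2.5),.05) for x,y in((281,341),(313,340),(292,543),(321,541))];print("lip",np.array(b).round(4))
E
```

```text
30 [127, 125, 122, 121, 104, 109, 164, 189, 188, 173, 121, 94, 91, 97, 97, 109, 166, 186, 184, 187, 185, 185, 185, 183]
60 [128, 97, 71, 76, 76, 74, 99, 164, 186, 189, 174, 138, 110, 126, 150, 163, 179, 186, 187, 185, 184, 184, 181, 183]
90 [77, 72, 71, 73, 76, 74, 74, 98, 164, 184, 183, 170, 133, 116, 131, 154, 170, 182, 185, 187, 186, 185, 183, 183]
120 [73, 77, 75, 109, 127, 94, 74, 75, 102, 165, 185, 183, 168, 129, 106, 126, 152, 175, 184, 189, 189, 189, 189, 188]
150 [75, 75, 78, 100, 117, 126, 122, 91, 73, 103, 162, 186, 184, 163, 130, 118, 146, 163, 177, 188, 188, 186, 189, 191]
180 [75, 76, 77, 75, 108, 121, 126, 119, 87, 72, 97, 159, 185, 185, 164, 133, 122, 145, 161, 183, 188, 190, 187, 187]
210 [77, 78, 79, 77, 79, 77, 109, 127, 122, 94, 73, 94, 151, 180, 185, 166, 134, 106, 144, 163, 181, 193, 191, 187]
[[ 0.7163 -0.0678  0.13  ]
 [ 0.7197 -0.1823  0.13  ]
 [ 0.7234 -0.3145  0.13  ]]
[409.  118.9] [65, 67, 100, 90, 74, 69, 69, 99, 163, 184, 184, 189, 189, 187, 189, 189, 191, 189, 187, 189, 188, 193, 189, 193]
[404.4 217. ] [70, 68, 69, 88, 103, 80, 72, 71, 102, 169, 189, 167, 136, 123, 120, 120, 124, 122, 122, 122, 123, 125, 120, 122]
rail end (array([ 0.71111957, -0.04446507,  0.12389213]), np.float64(0.007216481136198755))
rail end (array([ 0.71230959, -0.34158716,  0.13784012]), np.float64(0.007078350811866555))
binGripEnds [[ 0.4501 -0.2783  0.07  ]
 [ 0.5185 -0.277   0.07  ]]
binWalls [[ 0.4128 -0.1623  0.052 ]
 [ 0.5522 -0.1577  0.052 ]
 [ 0.4183 -0.2824  0.052 ]]
lip [[ 0.5494 -0.2115  0.05  ]
 [ 0.569  -0.2109  0.05  ]
 [ 0.5532 -0.3415  0.05  ]
 [ 0.5721 -0.3401  0.05  ]]
```

```bash
python3 - <<'E'
from h import *
a=-np.pi/2+.025
set_gripper(.045);r.goto([.484,-.2777,.15],down(a))
print(r.move_straight([.484,-.2777,.040],speed=.1,until_force=8));st()
set_gripper(0,f_grip=50);st("grip")
r.move_straight([.484,-.2777,.06],speed=.05);st("lift")
r.move_straight([.484,-.2777,.165],speed=.1);r.move_straight([.52,-.19,.165],frame=down(-np.pi/2+.029),speed=.1)
r.move_straight([.6445,-.19,.165],speed=.1);s=st("hover");r.wait(.3)
s=r.state();im=cams.camera("wrist");c=cam("wrist",s);np.savez("w10.npz",*c);cv2.imwrite("pics/w10_full.png",im[:,:,::-1])
for v in(.6445+.074,.6445+.088):print(proj(c,[v,-.19,.173]).round(1))
for y in(-.1,-.07,-.29,-.31):print("rail",proj(c,[.7185,y,.13]).round(1))
g=cv2.cvtColor(im,cv2.COLOR_RGB2GRAY)
for u in(250,316,380):print(u,g[60:140,u].tolist())
E
```

```text
False
 t 99.7 pos [ 0.4846 -0.2779  0.0407] w 0.0452 g 0.0 F [-0.4  0.5  0.6]
grip t 100.4 pos [ 0.484  -0.2778  0.04  ] w 0.0099 g 49.99249158427119 F [ 0.8 -0.6 -0.4]
lift t 100.9 pos [ 0.484  -0.2777  0.0602] w 0.0096 g 49.9938968103379 F [-0.1  0.2 -4.1]
hover t 104.6 pos [ 0.6439 -0.1902  0.165 ] w 0.0093 g 49.993946347385645 F [-0.2 -0.9 -3.1]
[319.9 109.1]
[320.9  74.6]
rail [155.5 103.3]
rail [100.7 101.6]
rail [499.1 113.6]
rail [534.9 114.7]
250 [220, 220, 221, 221, 221, 220, 219, 221, 221, 218, 218, 221, 221, 220, 218, 220, 218, 217, 217, 219, 221, 205, 146, 98, 95, 103, 98, 98, 128, 180, 179, 176, 181, 179, 177, 177, 178, 180, 178, 180, 180, 178, 179, 178, 178, 179, 177, 178, 180, 175, 178, 178, 180, 181, 176, 178, 181, 180, 179, 178, 180, 179, 178, 179, 178, 191, 206, 177, 181, 177, 177, 179, 180, 179, 167, 126, 111, 109, 113, 112]
316 [222, 221, 220, 223, 221, 224, 223, 222, 222, 222, 221, 221, 222, 221, 222, 219, 222, 221, 222, 221, 222, 204, 119, 98, 95, 97, 97, 105, 139, 181, 180, 176, 182, 180, 180, 179, 178, 179, 180, 180, 178, 178, 176, 179, 182, 181, 177, 178, 178, 178, 178, 178, 178, 177, 180, 178, 176, 177, 177, 179, 178, 175, 178, 177, 178, 180, 179, 176, 175, 179, 181, 176, 176, 178, 179, 177, 177, 177, 178, 176]
380 [223, 222, 222, 224, 224, 221, 222, 223, 220, 223, 224, 223, 225, 222, 223, 222, 224, 220, 221, 221, 222, 202, 124, 100, 98, 96, 96, 104, 135, 178, 177, 176, 176, 175, 177, 178, 178, 177, 177, 173, 179, 178, 178, 178, 179, 179, 177, 177, 179, 178, 176, 177, 177, 178, 179, 179, 178, 178, 178, 181, 179, 176, 177, 176, 175, 175, 175, 177, 175, 177, 179, 179, 176, 178, 165, 124, 108, 115, 112, 109]
```

```bash
python3 - <<'E'
from h import *
d=np.load("w10.npz");c=[d[k] for k in d];g=cv2.imread("pics/w10_full.png",0)
for u in(100,125,155,185,450,475,499,530):print(u,g[90:130,u].tolist())
o=np.array([.6439,-.1902,.125]);
for n,dx,dz in(("wall in",.065,.052),("wall out",.069,.052),("lip84",.084,.051),("lip88",.088,.034)):print(n,proj(c,o+[dx,0,dz]).round(1))
E
```

```text
100 [70, 69, 71, 70, 68, 69, 65, 71, 70, 71, 69, 65, 70, 66, 114, 199, 225, 222, 221, 224, 223, 217, 170, 90, 94, 92, 93, 92, 95, 88, 85, 77, 69, 68, 72, 119, 186, 184, 185, 186]
125 [69, 70, 72, 71, 72, 72, 69, 71, 69, 70, 71, 72, 75, 70, 138, 223, 224, 225, 224, 222, 222, 210, 145, 94, 89, 89, 92, 89, 93, 90, 82, 71, 70, 71, 71, 117, 184, 182, 182, 183]
155 [86, 72, 72, 70, 71, 72, 90, 126, 126, 122, 113, 107, 108, 108, 151, 221, 221, 224, 220, 221, 220, 207, 159, 90, 85, 86, 90, 89, 90, 91, 86, 74, 71, 69, 70, 113, 183, 182, 180, 185]
185 [182, 185, 184, 181, 182, 181, 181, 183, 181, 184, 185, 180, 181, 182, 186, 182, 178, 182, 184, 183, 182, 183, 179, 180, 181, 179, 182, 178, 180, 181, 180, 183, 182, 179, 179, 179, 179, 180, 177, 182]
450 [177, 174, 177, 176, 175, 175, 172, 173, 175, 175, 176, 177, 174, 175, 174, 176, 175, 176, 174, 175, 177, 176, 175, 173, 173, 173, 174, 172, 176, 175, 174, 175, 175, 172, 176, 173, 171, 176, 178, 175]
475 [151, 136, 140, 140, 137, 158, 199, 202, 189, 157, 127, 126, 130, 134, 148, 147, 149, 145, 146, 145, 147, 130, 89, 93, 90, 87, 86, 111, 152, 137, 92, 63, 61, 59, 85, 138, 173, 174, 177, 171]
499 [138, 134, 138, 137, 135, 133, 136, 137, 135, 136, 136, 135, 134, 165, 219, 217, 216, 217, 216, 202, 134, 113, 95, 95, 94, 92, 106, 143, 149, 142, 94, 70, 77, 76, 90, 140, 172, 172, 174, 174]
530 [130, 132, 133, 134, 130, 133, 131, 133, 134, 131, 131, 133, 133, 162, 215, 218, 216, 218, 214, 215, 203, 141, 93, 95, 91, 92, 87, 87, 91, 90, 83, 73, 77, 74, 89, 135, 172, 172, 173, 171]
wall in [319.7 132.4]
wall out [320.  122.8]
lip84 [321.2  85.7]
lip88 [320.9  78.6]
```

```bash
python3 - <<'E'
from h import *
r.move_straight([.6463,-.19,.165],speed=.03);r.wait(.2);st()
h=r.move_straight([.6463,-.19,.145],speed=.04,until_force=4);st(f"a {h}")
if not h:
    h=r.move_straight([.6463,-.19,.119],speed=.03,until_force=4);st(f"b {h}")
E
```

```text
t 105.4 pos [ 0.6463 -0.19    0.165 ] w 0.0095 g 49.99400122091174 F [ 0.3  0.1 -3.2]
a False t 106.0 pos [ 0.6464 -0.19    0.1449] w 0.0095 g 49.99400454573333 F [ 0.1 -0.1 -2.9]
b True t 106.8 pos [ 0.6459 -0.19    0.121 ] w 0.0099 g 49.99936315231025 F [-0.5 -0.7  3.8]
```

```bash
python3 - <<'E'
from h import *
cv2.imwrite("pics/sA.png",cams.camera("side")[:,:,::-1])
set_gripper(.04);r.wait(.3);st("open")
r.move_straight([.6463,-.19,.25],speed=.1);st()
r.goto([.52,-.19,.40],down(-np.pi/2));r.wait(.5)
s=cams.camera("side");cv2.imwrite("pics/sB.png",s[:,:,::-1])
im=cams.camera("wrist");c=cam("wrist");np.savez("w11.npz",*c);cv2.imwrite("pics/w11_full.png",im[:,:,::-1])
top=cams.camera("top");cv2.imwrite("pics/topB.png",top[:,:,::-1])
# lip edge / wall rows, expected hung geometry
o=np.array([.6445,-.19,.082])
for n,dx,dz in(("wall front",-.069,.052),("wall back",.065,.052),("lip84",.084,.051)):print(n,proj(c,o+[dx,0,dz]).round(1))
g=cv2.cvtColor(im,cv2.COLOR_RGB2GRAY)
u=290;print(g[0:240:2,u].tolist())
# side: mean abs change inside bin's region, grip->released
d=cv2.absdiff(cv2.imread("pics/sA.png",0),cv2.imread("pics/sB.png",0));S=cam("side")
for y in(-.07,-.31):print("bin corner side px",proj(S,o+[-.069,y+.19,.052]).round(),proj(S,o+[.069,y+.19,.052]).round())
# board look-alike checks: top diff vs start
a=cv2.imread("pics/top0.png",0);b=cv2.imread("pics/topB.png",0);m=(cv2.absdiff(a,b)>40).astype(np.uint8)
for k in cv2.connectedComponentsWithStats(m)[2][1:]:
    if k[4]>15:print(k.tolist())
E
```

```text
open t 108.0 pos [ 0.6444 -0.1898  0.1194] w 0.0400 g 0.0 F [ 0.  -0.4 -0. ]
 t 109.4 pos [ 0.6459 -0.1899  0.2491] w 0.0400 g 0.0 F [-0.4  0.1 -1.2]
wall front [315.5 122.4]
wall back [315.5  -1.8]
lip84 [315.5 -21.1]
[154, 156, 136, 51, 64, 100, 99, 100, 100, 99, 100, 97, 99, 140, 158, 157, 155, 155, 155, 139, 141, 143, 128, 122, 155, 148, 140, 135, 128, 97, 98, 100, 97, 109, 137, 96, 99, 96, 98, 99, 98, 98, 98, 101, 96, 100, 101, 101, 94, 97, 99, 98, 96, 96, 95, 103, 98, 95, 74, 79, 78, 139, 148, 109, 107, 165, 169, 169, 174, 167, 170, 171, 169, 168, 166, 166, 168, 170, 166, 170, 169, 169, 169, 169, 165, 167, 169, 168, 167, 169, 168, 167, 166, 166, 167, 166, 167, 168, 170, 166, 168, 169, 168, 167, 169, 166, 168, 169, 167, 168, 164, 166, 169, 167, 167, 164, 166, 162, 170, 170]
bin corner side px [346. 203.] [378. 196.]
bin corner side px [376. 241.] [412. 231.]
[336, 94, 89, 40, 1458]
[328, 125, 98, 185, 9007]
[365, 126, 31, 7, 157]
[169, 143, 24, 29, 228]
[212, 143, 7, 21, 67]
[195, 148, 10, 7, 27]
[210, 163, 6, 12, 24]
[182, 166, 14, 9, 51]
[201, 168, 8, 7, 25]
[211, 175, 6, 20, 97]
[363, 183, 13, 14, 115]
[267, 190, 9, 3, 20]
[363, 200, 4, 7, 19]
[401, 206, 3, 10, 19]
[479, 213, 69, 80, 2194]
[445, 215, 9, 5, 16]
[458, 215, 14, 5, 31]
[473, 214, 14, 6, 31]
[19, 225, 273, 175, 14551]
[109, 245, 7, 8, 42]
[172, 246, 158, 69, 3649]
[602, 271, 8, 22, 114]
[599, 294, 10, 46, 309]
[380, 311, 80, 38, 1654]
[23, 313, 30, 13, 208]
[325, 316, 54, 18, 165]
[49, 321, 6, 9, 26]
[329, 327, 32, 12, 198]
[601, 341, 12, 24, 150]
[78, 345, 9, 14, 27]
[288, 364, 12, 8, 17]
[293, 366, 34, 34, 524]
[327, 371, 39, 29, 733]
[283, 394, 9, 6, 46]
```

```bash
python3 - <<'E'
from h import *
print(r.close_job())
E
```

```text
the job is handed in; nothing more can be done
None
```

I handed the job in at about 110 s: three boards lie flat in the tray, pushed home with the plate wound down firmly on them, and the emptied bin hangs by its lip over the rail. My last checks of the bin were by contact height, force and pixel positions, not a viewed picture, and no verdict came back.

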